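# Set the brake-pad gap on the bench jig

### The arm

A 6-joint arm with a two-finger parallel gripper is mounted at the origin on the work surface. World frame = base frame: x ahead of the robot, y to its left, z up, the work surface at z = 0. Lengths are in m, angles in rad, forces in N, time in s.
With the tool pointing down it reaches from about 0.35 to 0.85 m from the base axis. Payload 8.1 kg.
Tool frame: the origin (TCP) lies between the finger pads; the fingertips stand 17 mm ahead of it and the grasp point (between the pads) lies 2 mm behind it; z points along the fingers, y is the line along which they close (so a half turn about z gives the same grasp; the last joint's range is limited). The gripper opens to 93 mm and grips with 3 to 60 N. Pads are 15 mm wide; open, the fingers measure 128 mm over their backs; the gripper's body (75 mm by 188 mm) begins 65 mm behind the grasp point.
Start: joints at [-1.405, 0.13, 1.488, -0, 1.523, -0.085], TCP at [0.149, -0.581, 0.236] pointing down, gripper open.
Joint ranges: [-2.96, 2.96], [-0.89, 2.26], [0.02, 2.5], [-1.34, 4.48], [0, 2.73], [-2.66, 2.66]. Speed limits (rad/s): [2.39, 2.39, 2.79, 3.14, 3.14, 3.14].

### API

Orientations are given as a unit quaternion [w, x, y, z].
In Python, from plant import ctrl gives the robot as it stands. The module is installed in compiled form; this text tells all that it offers.
- The arm moves only by the shell command python3 -m handwheel 'ROWS'. ROWS is a JSON object of lists of equal length, an entry for each row: "claw": the opening, from 0 (shut) to 1 (fully open); "linear": the shift along the world's x, y, z each as a share of 75 cm, from -1 to 1, a list of three; "turn": the turn about the world's z as a share of pi/4 rad, from -1 to 1. A call has 1 to 5 rows; each row is the pose to reach, as a shift and turn from the pose commanded when the call began; what a row does not reach only later rows make up. A row lasts 1/10 s, in which the tool goes at most 50 mm and 8.59 degrees, less where a joint would pass 70% of its speed; a pose out of reach is approached as far as the arm can. A call with a number of a shift or a turn outside -1 to 1 is refused whole. A call with a gripper value outside its range is refused whole. The fingers move at their own pace and stop on an object; the grip force is fixed at half the most. Time passes only in rows, so rows that repeat a pose let the fingers close. It gives the time, the measured TCP pose, the force, the opening and the grip force at its end, in the units of the state.
- ctrl.observe(): the state, without advancing time (a new reading comes with each control period).
- ctrl.capture(name): name is "scene" or "top" or "wrist"; returns a dict with "color" (420x560x3 uint8, red, green, blue), "camera_matrix" (3x3 intrinsics, pixels), "R" (3x3) and "t" (3): a world point X has camera coordinates R X + t; the wrist camera has in their place "T_tool_cam" (4x4, takes a point from camera to tool coordinates, whose origin is the TCP and whose axes are the flange's). Camera axes: x right, y down, z forward; pixel columns grow to the right and rows downward; lengths in m; the calibration is good to about 2 mm. A picture is of the moment at which its call begins: read the wrist's pose just before it. There is no depth.
- ctrl.finish_job(): hands the job in; it is judged then, once.
The state is a dict: "time": time; "joint_pos": joint angles; "joint_vel": joint speeds; "effort": joint torques, N m; "position": TCP position; "orientation": TCP orientation; "contact_force": force on the tool from outside, world axes, zero at the start; "torque": the same for the moment, N m; "gripper_width": opening from 0.0 (shut) to 1.0 (fully open); "grip_force": force on a finger pad.
Only numpy, scipy, OpenCV 4.12 (cv2) and the standard library are available. Lean on these libraries where they do the work, as an engineer would, in place of code of your own. Each camera call takes 0.05 s, during which the arm holds its last target. There are 200 camera calls.

### The job

On the bench jig, roll the knurled brass wheel under a fingertip until the yellow pointer of the blue pad carriage stands over the red gauge tab, closing the gap between pad and disc to the mark; then push the black-knobbed clamp lever fully over, away from the robot, and move clear. Work the carriage only by the wheel's rim: do not push the carriage itself, do not pinch the wheel by its sides, and do not shift the red tab. Leave the loose things on the bench where they are.

Things in the scene. Friction and masses are not known exactly. Their poses are not given: they have to be found in the camera images.
- jig: Brake-pad gap jig bolted to the bench: dark steel base 110 (x) x 330 (y) x 12 mm, origin under its centre, z up, +x away from the robot, turned up to 0.35 rad. In its frame (mm): steel disc 110 across on edge at y = -148 to -136, top z = 123; then blue carriage; brass wheel, axle along x at y = 35, z = 54; clamp lever at y = 130. Grey cheeks, top z = 62, flank the wheel 17 to 29 off its middle.
- wheel_crown (a point): Highest point of the wheel's rim, mid-width (fixed on the jig at 0, 35, 84 mm, axes as the jig's). The knurled brass wheel has radius 30 mm and width 24 mm, its rim standing 22 mm above the cheeks, free to touch from above. Its smooth steel side faces (48 mm across, 27 mm over both) must not be pinched or pressed (over 2 N fails).
- wheel (a joint): Turn of the brass wheel in rad, 0 at the start, range -0.3 to 5.25, no spring: stays where left (drag 0.035 N m, so a touch of some 3 to 15 N on the rim turns it by friction). Grows when the top of the rim is rolled towards the disc (jig -y); each rad drives the carriage 8 mm towards the disc. Rolling the other way brings it back.
- carriage: Blue carriage block, 60 x 50 x 48 mm, black brake pad on its disc side; origin under its centre, axes as the jig's; starts at y = -50 mm on the jig. Slides towards the disc (jig -y) only as the wheel turns. Top at z = 62 mm on the jig; a steel rack on its +x side (x = 30 to 42, top z = 71 mm) runs back past the wheel, outside the cheek. Not to be touched (over 1 N fails).
- pointer_tip (a point): Outer end of the yellow pointer, a 2 mm wide needle on the carriage's +x side over the white scale rail; axes as the jig's.
- gauge_mark (a point): Middle of the top of the red gauge tab, a flag 6 mm wide (along jig y) across the white scale rail; axes as the jig's. It lies 14 to 34 mm nearer the disc (jig -y) than the pointer at the start; bring the pointer to the same jig y. The pointer passes just above it without touching. Friction holds the tab; it must stay put.
- clamp (a joint): Clamp lever's angle in rad: near 0 at the start, leaning to the robot's side (jig -x), 1.0 fully over to jig +x, at its stop. Stays where left (friction 0.06 N m, about 1 N at the knob). Pivots about the jig's y direction at x = 0, y = 130, z = 34 mm on the jig; angle 0.5 is upright.
- clamp_tip (a point): Centre of the black ball knob (26 mm across) on the clamp lever, 80 mm from its pivot on a steel rod 10 mm thick; at the start about 38 mm to the jig's -x of the pivot and 104 mm high, at the end as far to +x.
- spare_pad: Loose spare brake pad, 50 x 90 x 15 mm, lying on the bench on the robot's side of the jig, towards the disc end; origin under its centre.
- wrench: Loose steel spanner 180 mm long, 8 mm thick, lying roughly along the far side (+x) of the jig; origin under its middle.
- socket: Loose steel socket, 28 mm across, 34 mm tall, standing on the robot's side of the jig; origin under its centre.
- spray_can: Loose spray can with blue label, 66 mm across, 190 mm tall, on the left of the bench; origin under its centre.
- screwdriver: Loose red screwdriver, 200 mm long, lying on the left of the bench, beside the jig; origin under its middle.
- mug: Loose white mug, 80 mm across, 90 mm tall, on the right of the bench; origin under its centre.
- bolt_jar: Loose jar with red cap, 70 mm across, 85 mm tall, on the left of the bench; origin under its centre.

How it is judged:
On the way, in this order (a step that is already met when the one before it is completed fails the run):
1. the pointer stands over the red tab, wheel at rest, clamp lever not yet pushed over (y of pointer_tip in the frame of gauge_mark between -0.003 and 0.003 m and velocity of joint wheel between -0.1 and 0.1 rad/s and value of joint clamp below 0.5 rad), for 0.3 s.
2. the clamp lever is fully over with the pointer still over the tab (y of pointer_tip in the frame of gauge_mark between -0.003 and 0.003 m and value of joint clamp above 0.85 rad), for 0.2 s.
At the end, for the whole second after the job is handed in: The pointer's middle is over the 6 mm wide red tab (within 3 mm of the tab's middle along the slide), the wheel is at rest, and the clamp lever is over by more than 0.85 of its 1.0 rad (all of step 2 and velocity of joint wheel between -0.1 and 0.1 rad/s); the robot touches nothing.
It fails at once if the carriage is pushed directly (over 1 N) (contact force between carriage and the fingers above 1 N or contact force between carriage and the arm above 1 N).
It fails at once if the wheel is pinched or pressed on its sides (over 2 N) (contact force between wheel_c1 and the fingers above 2 N or contact force between wheel_c1 and the arm above 2 N).
It fails at once if the red tab is shifted by more than 2 mm (distance of gauge_mark from where it was at the start of the episode above 0.002 m).
It fails at once if a loose thing on the bench is lifted, carried or shifted by more than 20 mm (distance of any of spare_pad, wrench, socket, spray_can, screwdriver, mug, bolt_jar from where it was at the start of the episode above 0.02 m).
It also fails if it takes over 72 s, if anything falls off the work surface, if the arm or the gripper's body presses on something with over 40 N, if the wrist force passes 120 N, or if a joint passes its speed limit or range.

## Working session

There is one attempt and no reset: what is moved stays moved. The work goes in short steps, Python scripts to look and compute and a shell command to move; the robot and the scene stay as the last step left them, time stands still between calls to the robot, and variables do not carry over. Pictures are saved under pics/ and viewed, at most 10 in all, crops included, and the job is handed in when it is done.

```bash
mkdir -p pics; cat > h.py <<'E'
import numpy as np, cv2
from plant import ctrl
def save(n,name,crop=None,scale=1):
    c=ctrl.capture(n); im=c["color"][:,:,::-1]
    np.savez('pics/'+name+'.npz',**{k:np.array(v) for k,v in c.items()})
    if crop: im=im[crop[1]:crop[3],crop[0]:crop[2]]
    cv2.imwrite('pics/'+name+'.png',cv2.resize(im,None,fx=scale,fy=scale,interpolation=cv2.INTER_CUBIC)); return c
E
python3 - <<'E'
from h import *
a=save("scene","s0");b=save("top","t0")
for c in(a,b):print(c["camera_matrix"],c["R"],c["t"])
cv2.imwrite('pics/both.png',cv2.resize(np.vstack([a["color"],b["color"]])[:,:,::-1],None,fx=0.71,fy=0.71))
print(ctrl.observe())
E
```

```text
[[517.94444047   0.         278.79567876]
 [  0.         517.94444047 216.77999188]
 [  0.           0.           1.        ]] [[-0.64684911  0.76231177  0.02161026]
 [ 0.4435155   0.39908876 -0.80250992]
 [-0.62038716 -0.50951834 -0.59624729]] [ 0.3733025  -0.13123193  1.70631794]
[[484.40359203   0.         280.05275804]
 [  0.         484.40359203 215.81814637]
 [  0.           0.           1.        ]] [[-0.01975282 -0.99979865 -0.00353452]
 [-0.99269069  0.02003312 -0.11901208]
 [ 0.11905892  0.00115786 -0.99288652]] [-0.0436565   0.53035641  1.63380176]
{'time': 0.1, 'joint_pos': array([-1.40539180e+00,  1.31087814e-01,  1.48915281e+00, -2.29530922e-05,
        1.52299374e+00, -8.54279404e-02]), 'joint_vel': array([-8.01961068e-04, -1.21449824e-03, -3.37757339e-03,  1.23072796e-05,
        2.03505819e-05,  4.82646866e-04]), 'effort': array([ 1.03376598e-03, -5.61344111e+01, -4.93095303e+01,  7.68919266e-02,
        2.90799042e-02, -5.83699762e-05]), 'position': array([ 0.14884482, -0.58075215,  0.23470067]), 'orientation': array([-8.19740444e-04,  9.92145284e-01,  1.25088218e-01, -4.42696570e-05]), 'contact_force': array([-0.3765002 , -0.48499562,  0.20220819]), 'torque': array([ 0.01440269, -0.00464346,  0.04251681]), 'grip_force': 0.0, 'gripper_width': 0.9971060236141932}
```

View pics/t0.png

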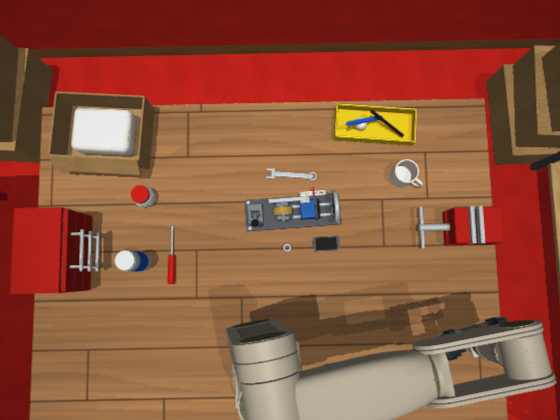

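View pics/s0.png

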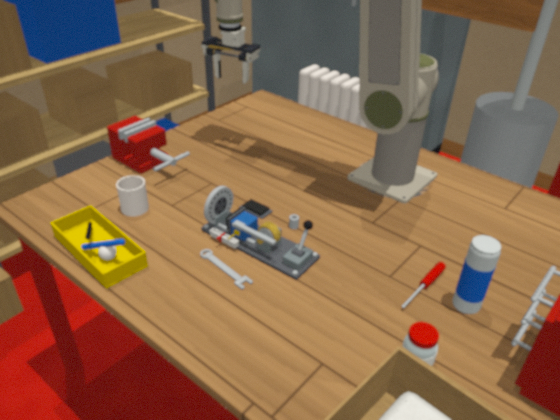

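The top view shows the jig at about (293,212), with the lever at its left end, near (253,213), and the disc on the right, near (337,208). The red tab is near (313,190). I'll enlarge both views.

```bash
python3 - <<'E'
import cv2,numpy as np
a=cv2.imread('pics/t0.png')[175:255,235:350];b=cv2.imread('pics/s0.png')[175:285,195:330]
a=cv2.resize(a,(690,480),interpolation=cv2.INTER_CUBIC)
cv2.imwrite('pics/t0c.png',a)
c=np.load('pics/t0.npz')
def back(u,v,z):
    K,R,t=c['camera_matrix'],c['R'],c['t']
    d=R.T@np.linalg.solve(K,[u,v,1]);o=-R.T@t
    return o+d*(z-o[2])/d[2]
for p in[(293,212),(246,216),(283,211)]:print(p,back(*p,0.03))
print(np.load('pics/t0.npz').files)
from h import ctrl
w=ctrl.capture("wrist");print(w["camera_matrix"],w["T_tool_cam"])
E
```

```text
(293, 212) [ 0.54191291 -0.09908068  0.03      ]
(246, 216) [0.53130499 0.0629669  0.03      ]
(283, 211) [ 0.54608141 -0.06471659  0.03      ]
['color', 'camera_matrix', 'R', 't']
[[309.8726147    0.         276.70290414]
 [  0.         309.8726147  215.96544404]
 [  0.           0.           1.        ]] [[ 5.66456200e-04 -9.68633557e-01 -2.48492879e-01  6.95610340e-02]
 [ 9.99999818e-01  4.96876730e-04  3.42724600e-04 -8.37634478e-04]
 [-2.08504219e-04 -2.48493028e-01  9.68633662e-01 -1.48418135e-01]
 [ 0.00000000e+00  0.00000000e+00  0.00000000e+00  1.00000000e+00]]
```

View pics/t0c.png

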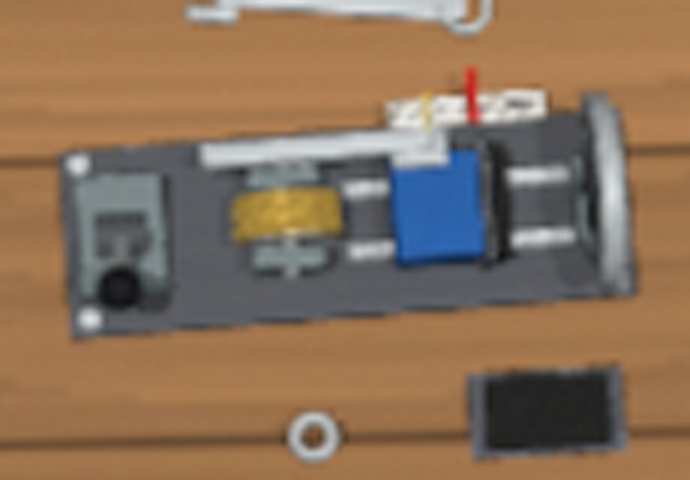

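```bash
python3 -m handwheel '{"claw":[0.5,0,0,0,0],"linear":[[0.196,0.255,0.02],[0.196,0.255,0.02],[0.196,0.255,0.02],[0.196,0.255,0.02],[0.196,0.255,0.02]],"turn":[-0.2,-0.2,-0.2,-0.2,-0.2]}'
python3 -m handwheel '{"claw":[0,0,0,0,0],"linear":[[0.196,0.255,0],[0.196,0.255,0],[0.196,0.255,0],[0.196,0.255,0],[0.196,0.255,0]],"turn":[0,0,0,0,0]}'
python3 -m handwheel '{"claw":[0,0,0,0,0],"linear":[[0.1,0.155,0],[0.1,0.155,0],[0.1,0.155,0],[0.1,0.155,0],[0.1,0.155,0]],"turn":[0,0,0,0,0]}'
python3 - <<'E'
from h import *
o=ctrl.observe();print(o['time'],o['position'],o['orientation'])
c=save("wrist","w1",scale=1.42)
np.savez('pics/w1p.npz',p=o['position'],q=o['orientation'])
E
```

```text
time: 0.65
position: [0.297, -0.3878, 0.2506]
orientation: [-0.0, 0.999, 0.047, 0.0]
contact_force: [0.3, 0.3, 0.6]
gripper_width: 0.622
grip_force: 0.0
time: 1.15
position: [0.4439, -0.1963, 0.2506]
orientation: [-0.0, 0.999, 0.047, 0.0]
contact_force: [0.5, -1.1, 0.2]
gripper_width: 0.186
grip_force: 0.0
time: 1.65
position: [0.5179, -0.0817, 0.2501]
orientation: [0.0, 0.999, 0.048, -0.001]
contact_force: [-1.0, 0.5, -0.1]
gripper_width: 0.004
grip_force: 0.0
1.65 [ 0.5178762  -0.08172661  0.2501443 ] [ 2.72191686e-05  9.98847916e-01  4.79846377e-02 -5.60879930e-04]
```

View pics/w1.png

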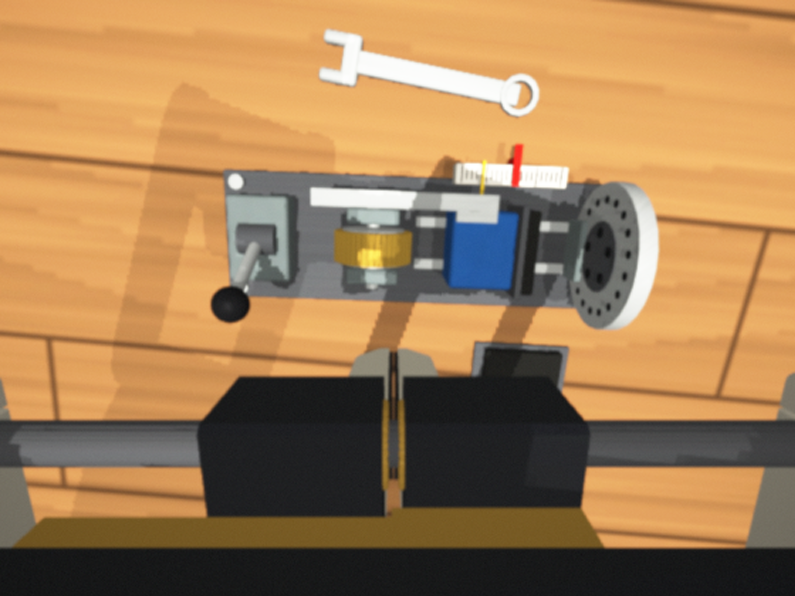

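The wrist view at 1.42x shows the base corner at (226,170), the knob at (231,304) and the wheel at (373,249). The pointer tip is at (484,161) and the red tab spans (518,146) to (516,186). Next I'll triangulate and fit the jig pose.

```bash
cat >> h.py <<'E'
from scipy.spatial.transform import Rotation as Ro
from scipy.optimize import least_squares
def wcam(c,p,q):
    T=np.eye(4);T[:3,:3]=Ro.from_quat(np.roll(q,-1)).as_matrix();T[:3,3]=p
    M=np.linalg.inv(T@np.asarray(c['T_tool_cam']));return dict(camera_matrix=c['camera_matrix'],R=M[:3,:3],t=M[:3,3])
def proj(c,X):
    x=np.asarray(c['camera_matrix'])@(c['R']@np.asarray(X)+c['t']);return x[:2]/x[2]
def tri(obs):
    return least_squares(lambda X:np.concatenate([proj(c,X)-u for c,u in obs]),[.54,-.08,.05]).x
def back(c,u,z):
    d=c['R'].T@np.linalg.solve(c['camera_matrix'],[*u,1]);o=-c['R'].T@c['t'];return o+d*(z-o[2])/d[2]
def jw(P,X):
    s,k=np.sin(P[2]),np.cos(P[2]);return np.array([P[0]+k*X[0]-s*X[1],P[1]+s*X[0]+k*X[1],X[2]])
def wj(P,X):
    s,k=np.sin(P[2]),np.cos(P[2]);d=np.array(X[:2])-P[:2];return np.array([k*d[0]+s*d[1],-s*d[0]+k*d[1],X[2]])*1000
E
python3 - <<'E'
from h import *
T=dict(np.load('pics/t0.npz'));z=np.load('pics/w1p.npz');W=wcam(dict(np.load('pics/w1.npz')),z['p'],z['q'])
t=lambda u,v:np.array([235+u/6,175+v/6]); w=lambda u,v:np.array([u,v])/1.42
print('knob',tri([(T,t(120,287)),(W,w(231,304))]))
print('tip',tri([(T,t(427,93)),(W,w(484,161))]),'tab',tri([(T,t(473,70)),(W,w(518,146))]))
pts=[(T,t(65,150),(55,165,12)),(T,t(75,337),(-55,165,12)),(T,t(637,293),(-55,-165,12)),(W,w(224,169),(55,165,12)),
(W,w(373,246),(0,35,84)),(T,t(287,214),(0,35,84))]
f=least_squares(lambda P:np.concatenate([proj(c,jw(P,np.array(X)/1000))-u for c,u,X in pts]),[.54,-.1,.05])
P=f.x;print(P,f.fun.round(1));np.save('P.npy',P)
print('crown',jw(P,np.array([0,.035,.084])))
K=tri([(T,t(120,287)),(W,w(231,304))]);print('knob jig',wj(P,K))
for n,u in(('tip',(484,161)),('tabtop',(518,146)),('tabbot',(516,186))):
  for h in(.03,.05):print(n,h,wj(P,back(W,w(*u),h)))
o=ctrl.observe();q=o['orientation'];print('toolx yaw',Ro.from_quat(np.roll(q,-1)).as_matrix()[:,0])
E
```

```text
knob [0.50144053 0.03101278 0.1003798 ]
tip [ 0.62066655 -0.14811156  0.00786623] tab [ 0.63565677 -0.17576398  0.00372867]
[ 0.54962443 -0.09910956  0.06654968] [-1.4 -1.  -0.6 -0.9  0.4 -1.8 -0.3 -0.5  0.5  2.2  0.  -2.1]
crown [ 0.54729691 -0.06418704  0.084     ]
knob jig [-39.42402704 133.03856107 100.37980268]
tip 0.03 [ 66.07936097 -49.36857506  30.        ]
tip 0.05 [ 64.61023672 -45.47132429  50.        ]
tabtop 0.03 [ 78.14470985 -75.30973334  30.        ]
tabtop 0.05 [ 76.02072574 -70.00449816  50.        ]
tabbot 0.03 [ 47.68026954 -76.77274621  30.        ]
tabbot 0.05 [ 47.20977587 -71.38810442  50.        ]
toolx yaw [ 0.99554597  0.0942717  -0.00103183]
```

```bash
python3 -m handwheel '{"claw":[0,0,0,0,0],"linear":[[0.038,0.037,0],[0.038,0.037,-0.06],[0.038,0.037,-0.12],[0.038,0.037,-0.18],[0.038,0.037,-0.18]],"turn":[-0.035,-0.035,-0.035,-0.035,-0.035]}'
python3 -m handwheel '{"claw":[0,0,0,0],"linear":[[0,0,-0.008],[0,0,-0.014],[0,0,-0.016],[0,0,-0.018]],"turn":[0,0,0,0]}'
```

```text
time: 2.2
position: [0.5407, -0.0553, 0.1085]
orientation: [-0.001, 0.999, 0.032, -0.006]
contact_force: [-1.5, 0.1, -0.9]
gripper_width: 0.004
grip_force: 0.0
time: 2.6
position: [0.5477, -0.0551, 0.1041]
orientation: [0.0, 0.999, 0.033, 0.002]
contact_force: [0.1, 0.1, 0.3]
gripper_width: 0.006
grip_force: 0.0
```

```bash
python3 -m handwheel '{"claw":[0,0],"linear":[[0,0,0],[0,0,0]],"turn":[0,0]}'
python3 -m handwheel '{"claw":[0,0,0],"linear":[[0,0,-0.001],[0,0,-0.002],[0,0,-0.002]],"turn":[0,0,0]}'
```

```text
time: 2.8
position: [0.5468, -0.0547, 0.1029]
orientation: [0.0, 0.999, 0.033, 0.0]
contact_force: [0.4, -0.5, 0.2]
gripper_width: 0.008
grip_force: 0.0
time: 3.1
position: [0.5467, -0.0547, 0.101]
orientation: [0.0, 0.999, 0.033, 0.0]
contact_force: [-1.2, 0.8, 3.4]
gripper_width: 0.003
grip_force: 1.6
```

```bash
python3 -m handwheel '{"claw":[0,0],"linear":[[0,0,-0.001],[0,0,-0.001]],"turn":[0,0]}'
python3 -m handwheel '{"claw":[0,0,0,0,0],"linear":[[0.0004,-0.0067,0],[0.0009,-0.0133,0],[0.0013,-0.02,0],[0.0018,-0.0267,0],[0.0018,-0.0267,0]],"turn":[0,0,0,0,0]}'
python3 - <<'E'
from h import *
o=ctrl.observe();print(o['time'],o['position'],o['contact_force'])
c=save("wrist","w2",scale=1.42)
E
```

```text
time: 3.3
position: [0.5467, -0.0547, 0.1009]
orientation: [0.0, 0.999, 0.033, 0.0]
contact_force: [-2.2, 1.3, 9.1]
gripper_width: 0.009
grip_force: 4.4
time: 3.8
position: [0.548, -0.0754, 0.1]
orientation: [0.0, 0.999, 0.033, 0.0]
contact_force: [-0.3, -2.9, 3.1]
gripper_width: 0.005
grip_force: 1.9
3.8 [ 0.54797621 -0.0754331   0.09999818] [-0.33259998 -2.88083571  3.10310825]
```

View pics/w2.png

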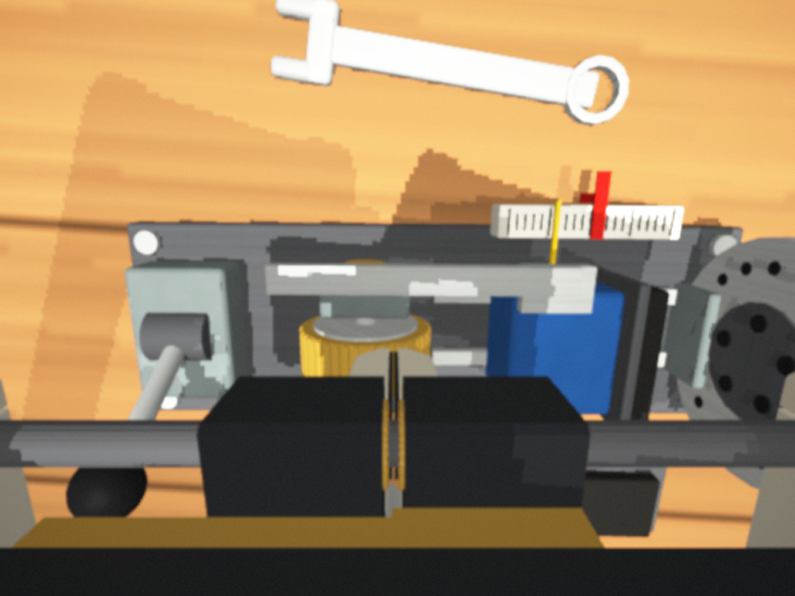

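Now a clear view: the pointer tip is at (557,200) and the tab spans (603,173) to (598,238). I'll triangulate the tab and pointer heights and measure the gap.

```bash
cat >> h.py <<'E'
def gap(c=None,o=None,ht=.03,hp=.031,full=False):
    if c is None: o=ctrl.observe();c=ctrl.capture("wrist")
    W=wcam(c,o['position'],o['orientation']);P=np.load('P.npy')
    f=cv2.cvtColor(np.asarray(c['color']),cv2.COLOR_RGB2HSV).astype(int)
    h,s,v=f[...,0],f[...,1],f[...,2];n=np.zeros(h.shape,bool);n[:180]=1
    # restrict to scale rail region in jig frame
    uv=np.argwhere(n)[:,::-1];a=np.array([wj(P,back(W,u,ht)) for u in uv])
    roi=(a[:,0]>46)&(a[:,0]<90)&(a[:,1]>-115)&(a[:,1]<-25)
    H,S,V=(x[uv[:,1],uv[:,0]] for x in(h,s,v))
    r=roi&((H<5)|(H>174))&(S>190)&(V>120); y=roi&(H>22)&(H<33)&(S>150)&(V>120)
    b=np.array([wj(P,back(W,u,hp)) for u in uv[y]]);m=a[r]
    print('n',r.sum(),y.sum(),'tab y %.2f (x %.1f..%.1f) ptr y %.2f (x %.1f..%.1f) gap %.2f'%(np.median(m[:,1]),m[:,0].min(),m[:,0].max(),np.median(b[:,1]),b[:,0].min(),b[:,0].max(),np.median(b[:,1])-np.median(m[:,1])))
    return uv[r],uv[y]
E
python3 - <<'E'
from h import *
z=np.load('pics/w1p.npz');c1=dict(np.load('pics/w1.npz'));o1=dict(position=z['p'],orientation=z['q']);W1=wcam(c1,z['p'],z['q'])
o=ctrl.observe();c2=dict(np.load('pics/w2.npz'));W2=wcam(c2,o['position'],o['orientation'])
w=lambda u,v:np.array([u,v])/1.42
P=np.load('P.npy')
for a,b in(((518,146),(603,173)),((516,186),(598,238)),((456,163),(495,206)),((569,167),(683,207))):
    print('tri',wj(P,tri([(W1,w(*a)),(W2,w(*b))])))
for ht in(.02,.03,.04):
    gap(c1,o1,ht,ht+.001);gap(c2,o,ht,ht+.001)
E
```

```text
tri [ 78.7996161  -75.84486707  28.5918604 ]
tri [ 47.91538566 -77.58856196  27.38006925]
tri [ 63.70967712 -27.74108431  18.42243196]
tri [  63.24446055 -119.60201669   24.34314291]
n 123 19 tab y -77.79 (x 49.0..80.1) ptr y -50.47 (x 47.0..67.2) gap 27.31
n 451 88 tab y -79.43 (x 47.7..79.9) ptr y -58.09 (x 46.4..66.2) gap 21.34
n 123 19 tab y -75.14 (x 48.7..79.0) ptr y -48.54 (x 46.8..66.5) gap 26.60
n 451 92 tab y -74.86 (x 48.7..79.5) ptr y -54.45 (x 46.7..66.4) gap 20.42
n 123 19 tab y -72.49 (x 48.5..78.0) ptr y -46.61 (x 46.6..65.7) gap 25.88
n 451 102 tab y -70.30 (x 49.6..79.0) ptr y -50.82 (x 46.4..66.5) gap 19.48
```

```bash
python3 -m handwheel '{"claw":[0,0,0,0,0],"linear":[[0,0,0.012],[-0.0021,0.032,0.012],[-0.0021,0.032,0.012],[-0.0021,0.032,0.004],[-0.0021,0.032,0]],"turn":[0,0,0,0,0]}'
python3 -m handwheel '{"claw":[0,0,0,0,0],"linear":[[0,0,0],[0.0006,-0.0087,0],[0.0012,-0.0174,0],[0.0018,-0.0261,0],[0.0023,-0.0348,0]],"turn":[0,0,0,0,0]}'
python3 -m handwheel '{"claw":[0,0],"linear":[[0,0,0],[0,0,0]],"turn":[0,0]}'
python3 -c "
from h import *
gap()"
```

```text
time: 4.35
position: [0.5463, -0.0508, 0.0998]
orientation: [-0.0, 0.999, 0.033, 0.0]
contact_force: [-5.8, 4.3, 24.6]
gripper_width: 0.006
grip_force: 12.9
time: 4.85
position: [0.5479, -0.0777, 0.1]
orientation: [0.0, 0.999, 0.033, -0.0]
contact_force: [0.8, -0.7, -0.2]
gripper_width: 0.007
grip_force: 0.0
time: 5.05
position: [0.5477, -0.0774, 0.0995]
orientation: [0.0, 0.999, 0.033, -0.0]
contact_force: [0.1, -0.8, 1.3]
gripper_width: 0.001
grip_force: 0.8
n 442 111 tab y -74.95 (x 48.9..78.9) ptr y -60.98 (x 46.3..66.5) gap 13.97
```

```bash
python3 -m handwheel '{"claw":[0,0,0,0,0],"linear":[[0,0,0.012],[-0.0025,0.0373,0.012],[-0.0025,0.0373,0.006],[-0.0025,0.0373,0.003],[-0.0025,0.0373,0.0015]],"turn":[0,0,0,0,0]}'
python3 -m handwheel '{"claw":[0,0,0,0,0],"linear":[[0,0,-0.001],[0.0006,-0.0087,-0.0015],[0.0012,-0.0174,-0.0018],[0.0018,-0.0261,-0.002],[0.0023,-0.0348,-0.0022]],"turn":[0,0,0,0,0]}'
python3 -m handwheel '{"claw":[0,0],"linear":[[0,0,0],[0,0,0]],"turn":[0,0]}'
python3 -c "
from h import *
gap()"
```

```text
time: 5.6
position: [0.5458, -0.049, 0.1007]
orientation: [0.0, 0.999, 0.033, -0.0]
contact_force: [-0.6, 0.0, -0.4]
gripper_width: 0.005
grip_force: 0.0
time: 6.1
position: [0.548, -0.0759, 0.1002]
orientation: [0.0, 0.999, 0.033, 0.0]
contact_force: [-0.2, 0.9, -0.6]
gripper_width: 0.006
grip_force: 0.0
time: 6.3
position: [0.5481, -0.0759, 0.0998]
orientation: [0.0, 0.999, 0.033, 0.0]
contact_force: [-1.5, -2.4, 4.6]
gripper_width: 0.006
grip_force: 2.6
n 427 102 tab y -75.01 (x 48.8..79.6) ptr y -67.51 (x 46.8..65.8) gap 7.50
```

```bash
python3 -m handwheel '{"claw":[0,0,0,0,0],"linear":[[0,0,0.012],[-0.0023,0.0347,0.012],[-0.0023,0.0347,0.006],[-0.0023,0.0347,0.003],[-0.0023,0.0347,0.0022]],"turn":[0,0,0,0,0]}'
python3 -m handwheel '{"claw":[0,0,0,0,0],"linear":[[0,0,-0.001],[0.0006,-0.0087,-0.0015],[0.0012,-0.0174,-0.0018],[0.0018,-0.0261,-0.002],[0.0021,-0.032,-0.0022]],"turn":[0,0,0,0,0]}'
python3 -m handwheel '{"claw":[0,0],"linear":[[0,0,0],[0,0,0]],"turn":[0,0]}'
python3 - <<'E'
from h import *
o=ctrl.observe();c=save("wrist","w3",crop=(300,80,500,230),scale=4)
gap(c,o);gap(c,o,.026,.028)
E
```

```text
time: 6.85
position: [0.5456, -0.049, 0.1004]
orientation: [-0.0, 0.999, 0.033, -0.001]
contact_force: [0.1, -0.7, 0.1]
gripper_width: 0.003
grip_force: 0.0
time: 7.35
position: [0.5476, -0.074, 0.1004]
orientation: [0.0, 0.999, 0.033, -0.0]
contact_force: [-3.3, 0.3, 3.9]
gripper_width: 0.003
grip_force: 1.9
time: 7.55
position: [0.5477, -0.0744, 0.1001]
orientation: [0.001, 0.999, 0.033, 0.0]
contact_force: [-3.5, -3.4, 6.2]
gripper_width: 0.004
grip_force: 3.5
n 244 106 tab y -74.81 (x 48.4..79.2) ptr y -74.72 (x 46.4..66.1) gap 0.08
n 244 101 tab y -76.65 (x 48.0..79.4) ptr y -76.12 (x 46.8..66.0) gap 0.53
```

View pics/w3.png

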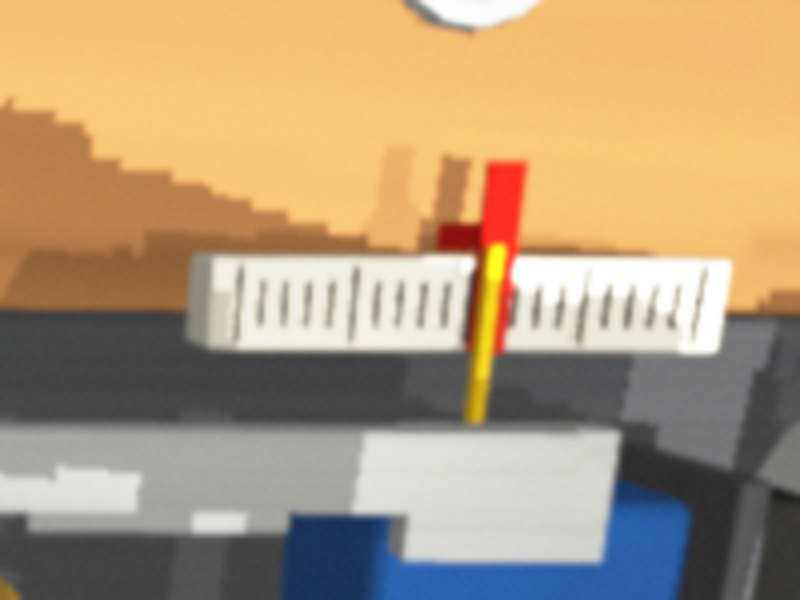

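The pointer (490,290) sits over the red tab, whose centre is near (494,290). A pointer a little above the tab would add parallax in this oblique view. I'll lift off and check from directly above the tab.

```bash
python3 -m handwheel '{"claw":[0,0,0,0,0],"linear":[[0,0,0.03],[0,0,0.067],[0.0045,-0.067,0.067],[0.009,-0.133,0.067],[0.009,-0.133,0.067]],"turn":[0,0,0,0,0]}'
python3 -m handwheel '{"claw":[0,0],"linear":[[0,0,0],[0,0,0]],"turn":[0,0]}'
python3 - <<'E'
from h import *
o=ctrl.observe();c=save("wrist","w4",crop=(210,60,350,165),scale=5.7)
gap(c,o);gap(c,o,.026,.028)
print(o['position'])
E
```

```text
time: 8.1
position: [0.5545, -0.1786, 0.1502]
orientation: [0.001, 1.0, 0.031, 0.001]
contact_force: [-0.2, 0.5, -0.7]
gripper_width: 0.006
grip_force: 0.0
time: 8.3
position: [0.5541, -0.1722, 0.1492]
orientation: [-0.0, 0.999, 0.033, -0.0]
contact_force: [0.3, 0.4, 0.7]
gripper_width: 0.004
grip_force: 0.0
n 164 42 tab y -75.87 (x 48.7..79.8) ptr y -72.52 (x 46.3..66.1) gap 3.34
n 164 39 tab y -75.92 (x 48.4..79.9) ptr y -72.52 (x 46.8..66.1) gap 3.39
[ 0.55412539 -0.1722467   0.14919806]
```

View pics/w4.png

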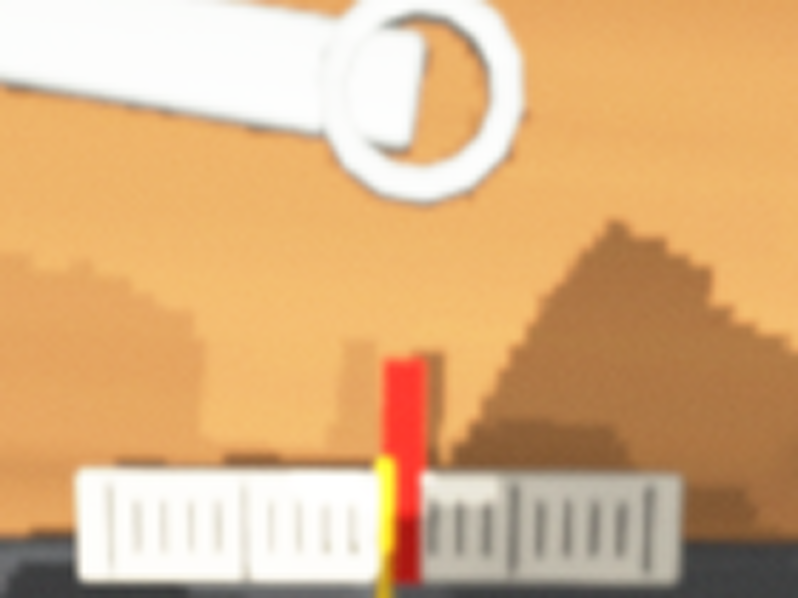

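From directly above, the pointer (386,490) stands about 2.7 mm short of the tab centre (404,490). The wheel needs about 10.5 mm more rim travel.

```bash
python3 -m handwheel '{"claw":[0,0,0,0,0],"linear":[[-0.005,0.067,0],[-0.01,0.133,0],[-0.01,0.151,-0.02],[-0.01,0.151,-0.055],[-0.01,0.151,-0.06]],"turn":[0,0,0,0,0]}'
python3 -m handwheel '{"claw":[0,0,0,0,0],"linear":[[0,0,-0.003],[0,0,-0.005],[0,0,-0.006],[0,0,-0.0065],[0,0,-0.0065]],"turn":[0,0,0,0,0]}'
python3 -m handwheel '{"claw":[0,0,0,0,0],"linear":[[0.0003,-0.0047,0],[0.0006,-0.0094,0],[0.0009,-0.014,0],[0.0009,-0.014,0],[0.0009,-0.014,0]],"turn":[0,0,0,0,0]}'
python3 -c "
from h import *
gap(hp=.036)"
```

```text
time: 8.85
position: [0.5445, -0.0575, 0.1011]
orientation: [-0.001, 0.999, 0.035, -0.003]
contact_force: [-1.9, 1.7, 8.4]
gripper_width: 0.007
grip_force: 4.9
time: 9.35
position: [0.5475, -0.06, 0.1012]
orientation: [0.0, 0.999, 0.033, 0.001]
contact_force: [-2.8, 1.5, 5.7]
gripper_width: 0.006
grip_force: 2.7
time: 9.85
position: [0.5482, -0.071, 0.1009]
orientation: [0.001, 0.999, 0.033, 0.001]
contact_force: [-2.5, -2.6, 6.2]
gripper_width: 0.007
grip_force: 3.2
n 347 100 tab y -74.30 (x 48.4..79.4) ptr y -75.44 (x 47.0..65.7) gap -1.14
```

```bash
python3 -m handwheel '{"claw":[0,0,0,0,0],"linear":[[0,0,0.03],[0,0,0.067],[0.0045,-0.067,0.067],[0.009,-0.138,0.067],[0.009,-0.138,0.067]],"turn":[0,0,0,0,0]}'
python3 -m handwheel '{"claw":[0,0],"linear":[[0,0,0],[0,0,0]],"turn":[0,0]}'
python3 - <<'E'
from h import *
o=ctrl.observe();c=save("wrist","w5",crop=(210,60,350,165),scale=5.7)
gap(c,o);print(o['position'])
E
```

```text
time: 10.4
position: [0.5546, -0.1788, 0.1507]
orientation: [0.001, 1.0, 0.031, 0.001]
contact_force: [-0.6, 0.5, 0.2]
gripper_width: 0.008
grip_force: 0.0
time: 10.6
position: [0.5541, -0.1728, 0.1496]
orientation: [-0.0, 0.999, 0.033, -0.0]
contact_force: [-0.3, 1.0, 0.2]
gripper_width: 0.006
grip_force: 0.0
n 124 38 tab y -74.72 (x 49.5..79.7) ptr y -75.57 (x 46.2..65.2) gap -0.85
[ 0.5541057  -0.1727646   0.14959954]
```

View pics/w5.png

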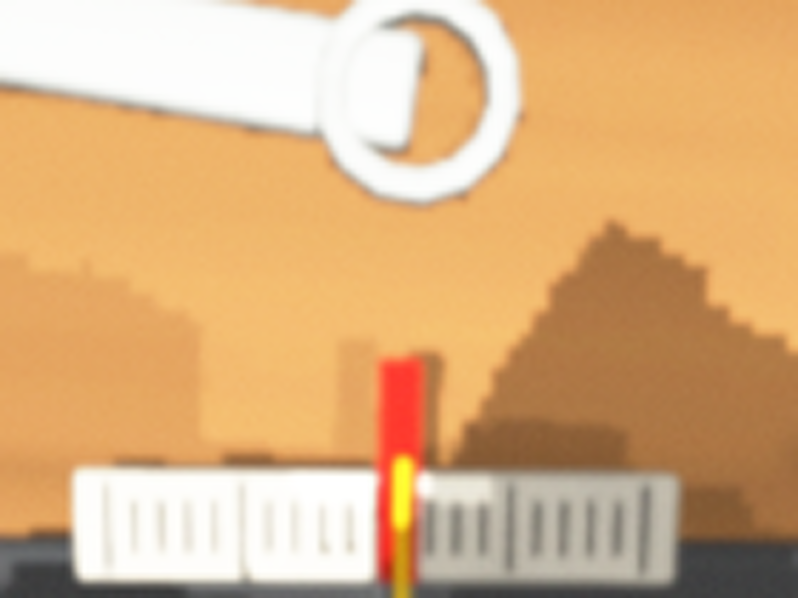

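The pointer (402,490) is centred on the red tab, whose middle is near (401,490). Next is the lever: move to its robot side, lower, then push towards jig +x.

```bash
python3 -m handwheel '{"claw":[0,0,0,0,0],"linear":[[-0.06,0.02,0.027],[-0.131,0.08,0.027],[-0.131,0.14,0.027],[-0.131,0.2,0.027],[-0.131,0.267,0.027]],"turn":[0,0,0,0,0]}'
python3 -m handwheel '{"claw":[0,0,0,0],"linear":[[0,0,0],[0,0,-0.045],[0,0,-0.087],[0,0,-0.087]],"turn":[0,0,0,0]}'
python3 - <<'E'
from h import *
o=ctrl.observe();P=np.load('P.npy');print(wj(P,o['position']))
E
```

```text
time: 11.15
position: [0.4549, 0.0238, 0.1704]
orientation: [-0.0, 0.999, 0.033, 0.0]
contact_force: [1.3, 0.9, 0.1]
gripper_width: 0.007
grip_force: 0.0
time: 11.55
position: [0.4524, 0.0219, 0.1007]
orientation: [-0.0, 0.999, 0.034, -0.004]
contact_force: [0.1, 0.9, -0.3]
gripper_width: 0.004
grip_force: 0.0
[-89.00134262 127.25106609 100.65426135]
```

```bash
python3 -m handwheel '{"claw":[0,0,0,0,0],"linear":[[0.024,0.0016,0],[0.047,0.0031,0],[0.07,0.0047,0],[0.09,0.006,0],[0.11,0.0073,0]],"turn":[0,0,0,0,0]}'
python3 -m handwheel '{"claw":[0,0,0,0],"linear":[[0.01,0.0007,0],[0.019,0.0013,0],[0.026,0.0017,0],[0.026,0.0017,0]],"turn":[0,0,0,0]}'
python3 - <<'E'
from h import *
o=ctrl.observe();P=np.load('P.npy');print(wj(P,o['position']))
E
```

```text
time: 12.05
position: [0.5397, 0.0266, 0.1067]
orientation: [0.0, 0.999, 0.033, 0.0]
contact_force: [-1.1, -0.3, -1.0]
gripper_width: 0.006
grip_force: 0.5
time: 12.45
position: [0.5567, 0.0278, 0.1051]
orientation: [0.0, 0.999, 0.033, -0.002]
contact_force: [-9.1, -1.3, 5.9]
gripper_width: 0.003
grip_force: 5.1
[ 15.46654429 126.16754056 105.14602532]
```

```bash
python3 -m handwheel '{"claw":[0,0],"linear":[[0.003,0.0002,0],[0.003,0.0002,0]],"turn":[0,0]}'
python3 -m handwheel '{"claw":[0,0,0,0,0],"linear":[[-0.03,-0.002,0],[-0.06,-0.004,0],[-0.1,-0.006,0.05],[-0.15,-0.006,0.11],[-0.15,-0.006,0.15]],"turn":[0,0,0,0,0]}'
python3 -m handwheel '{"claw":[0,0,0,0,0],"linear":[[0.01,-0.05,0.02],[0.02,-0.11,0.03],[0.02,-0.11,0.03],[0.02,-0.11,0.03],[0.02,-0.11,0.03]],"turn":[0,0,0,0,0]}'
python3 - <<'E'
from h import *
o=ctrl.observe();print(o['time'],o['position'],o['contact_force'])
c=save("wrist","w6",scale=1.42);gap(c,o,.03,.036)
E
```

```text
time: 12.65
position: [0.5571, 0.0278, 0.105]
orientation: [0.0, 0.999, 0.033, -0.004]
contact_force: [-17.1, -2.3, 12.5]
gripper_width: 0.004
grip_force: 10.0
time: 13.15
position: [0.4448, 0.0237, 0.2184]
orientation: [-0.0, 0.999, 0.033, -0.001]
contact_force: [1.9, 0.8, 0.6]
gripper_width: 0.009
grip_force: 0.0
time: 13.65
position: [0.4624, -0.0582, 0.2396]
orientation: [-0.0, 0.999, 0.033, -0.0]
contact_force: [0.1, -0.4, 0.0]
gripper_width: 0.005
grip_force: 0.0
13.65 [ 0.46244021 -0.05818205  0.23958749] [ 0.09221229 -0.3925973   0.03882204]
n 109 38 tab y -74.10 (x 49.6..79.4) ptr y -75.23 (x 47.5..65.7) gap -1.13
```

View pics/w6.png

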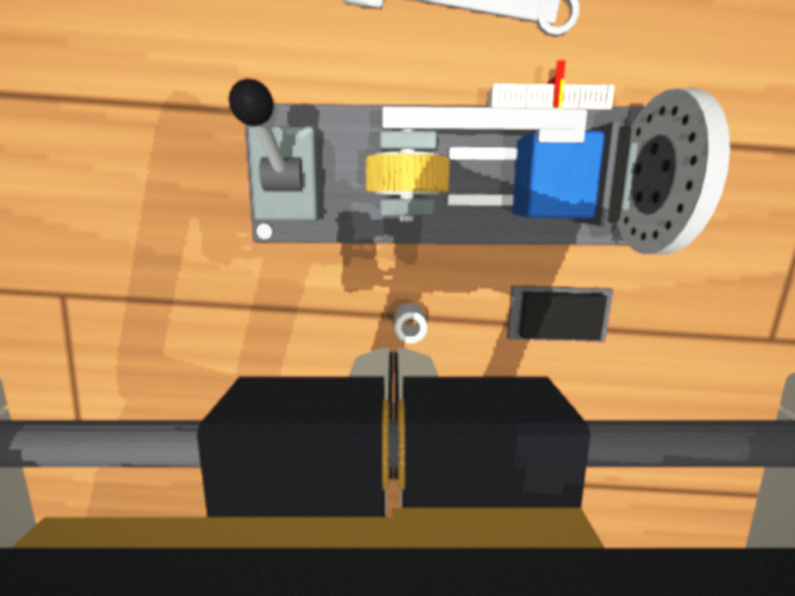

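The lever is over to the far side with its knob at (251,102), and the pointer is still on the tab at (560,90). I'll check the knob position and hand in.

```bash
python3 - <<'E'
from h import *
o=ctrl.observe();W=wcam(dict(np.load('pics/w6.npz')),o['position'],o['orientation'])
k=wj(np.load('P.npy'),back(W,np.array([251,102])/1.42,.104));print(k)
if k[0]>33: print(ctrl.finish_job())
E
```

```text
[ 37.82375033 132.4804092  104.        ]
the job is handed in; nothing more can be done
None
```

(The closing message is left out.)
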